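# Eject the bored plug from a slide fixture

### The arm

A 6-joint arm with a two-finger parallel gripper is mounted at the origin on a cart in front of the work surface, level with it; the furniture and walls round the work are solid. World frame = base frame: x ahead of the robot, y to its left, z up, the work surface at z = 0. Lengths are in m, angles in rad, forces in N, time in s.
With the tool pointing down it reaches from about 0.3 to 0.875 m from the base axis. Payload 6.4 kg.
Tool frame: the origin (TCP) lies between the finger pads; the fingertips stand 19 mm ahead of it and the grasp point (between the pads) is the TCP (ctrl.tips_ahead is the z of the fingertips in the tool frame, in m); z points along the fingers, y is the line along which they close (so a half turn about z gives the same grasp; the last joint's range is limited). The gripper opens to 85 mm and grips with 20 to 120 N. Pads are 22 mm wide; open, the fingers measure 114 mm over their backs; the gripper's body (76 mm by 85 mm) begins 54 mm behind the grasp point. The pads swing forward as they close: fully open they stand 13 mm farther back than shut.
Start: joints at [1.104, 0.181, 1.607, -0, 1.354, -0.206], TCP at [0.148, 0.556, 0.25] pointing down, gripper open.
Joint ranges: [-2.99, 2.99], [-0.89, 2.07], [0.3, 2.58], [-1.14, 4.28], [0, 2.63], [-3.12, 3.12]. Speed limits (rad/s): [2.57, 2.57, 3.01, 3.14, 3.14, 3.14].

### API

Orientations are given as a unit quaternion [w, x, y, z].
In Python, from bench import readout, vision, ctrl gives the robot as it stands.
- The arm moves only by the tool play_rows, never from a script. Its arguments are lists of equal length, an entry for each row: "xyz": the shift along the tool's x, y, z in mm, a list of three; "rot": the turn, a rotation vector about the tool's x, y, z in rad, a list of three; "grip": the opening, from 0 (shut) to 1 (fully open). In form: {"xyz": [[x, y, z], ...], "rot": [[rx, ry, rz], ...], "grip": [grip, ...]}. A call has exactly 10 rows; each row is the pose to reach, as a shift and turn from the pose commanded when the call began, along the tool's axes at that moment; what a row does not reach only later rows make up. A row lasts 1/8 s, in which the tool goes at most 62.5 mm and 10.7 degrees, less where a joint would pass 70% of its speed; a pose out of reach is approached as far as the arm can. A call with a gripper value outside its range is refused whole. The fingers move at their own pace and stop on an object; the grip force is fixed at half the most. Time passes only in rows, so rows that repeat a pose let the fingers close, or fill a call up. It gives the time, the measured TCP pose, the force, the opening and the grip force at its end, in the units of the state.
- readout.get_obs(): the state, without advancing time (a new reading comes with each control period).
- vision.camera(name): name is "scene" or "top"; returns a dict with "color" (400x640x3 uint8, red, green, blue), "depth" (400x640 float32, m along the optical axis (not along the pixel's ray), 0 where there is no reading), "camera_matrix" (3x3 intrinsics, pixels), "extrinsics" (4x4, takes a point from camera to world coordinates). Camera axes: x right, y down, z forward; pixel columns grow to the right and rows downward; lengths in m; the calibration is good to about 2 mm. A picture is of the moment at which its call begins.
- ctrl.hand_in(): hands the job in; it is judged then, once.
The state is a dict: "time_s": time; "q": joint angles; "dq": joint speeds; "joint_efforts": joint torques, N m; "eef_pos": TCP position; "eef_rot": TCP orientation; "wrist_force": force on the tool from outside, world axes, zero at the start; "torque": the same for the moment, N m; "opening": opening from 0.0 (shut) to 1.0 (fully open); "grasp_force": force on a finger pad.
Only numpy, scipy, OpenCV 4.12 (cv2) and the standard library are available. Lean on these libraries where they do the work, as an engineer would, in place of code of your own. Each camera call takes 0.05 s, during which the arm holds its last target. There are 200 camera calls.

### The job

Slide the carrier (it has an upright handle) until the mark of the pocket holding the bored plug (the one with a round hole in its top) stands at the fixed pointer, then press the ejector lever fully down so that this plug rises by itself, and stand the plug upright on the floor of the shallow tray. Finally put the lever fully up again. Leave the other two plugs seated, never raise the ejector anywhere but at a pocket's mark, and leave the bolt, nut and spring clamp lying about alone.

Things in the scene. Friction and masses are not known exactly. Their poses are not given: they have to be found in the camera images.
- station (a point): Fixed point of the grey bolted-down slide fixture (112 x 350 mm): on the ejector pin's axis, level with the carrier's top (50 mm above the bench). Its y axis is the sliding direction, x points from the lever across the slide to the pointer, z up. The pointer's dark diamond tip lies 34 mm along +x from it, beside the carrier and no higher than its top.
- carrier_handle (a point): Grip point on the upright handle at the -y end of the aluminium carrier: 16 mm thick, with a black cap 20 mm thick on top. The point is 74 mm above the bench, 24 mm above the carrier's top and 16 mm below the handle's top. The pockets lie 71, 115 and 159 mm from it, in line towards +y.
- carrier (a joint): Slide of the carrier from where it started, m, positive along the station's +y; stops at -0.085 and +0.040. It slides stiffly (about 3 N) and stays where it is left. Carrier: 70 mm wide, 202 mm long, top 50 mm above the bench; a dark line on its top, on the pointer's side, marks each pocket.
- bored_plug_mid (a point): Centre of the bored plug: steel cylinder 30 mm in diameter, 28 mm high, about 0.14 kg, with a 13 mm round blind hole in its top; z is its axis. It starts upright in one of the carrier's three pockets (32 mm wide, 30 mm deep), its top 2 mm below the carrier's top. Which pocket varies.
- plain_plug_mid (a point): Centre of the plain plug: same size, seated the same way, flat top.
- slotted_plug_mid (a point): Centre of the slotted plug: same size, seated the same way, one straight screwdriver slot across its top.
- lever_ball (a point): Centre of the black 25 mm ball at the free end of the ejector lever on the near (-x) side of the fixture. Up, it is 75 mm above the bench and 140 mm from the station towards -x; fully down, 37 mm above the bench and 147 mm from the station. It can be pushed down from above, or pinched across y and lifted.
- lever (a joint): Angle of the lever, rad: 0 fully up (pin down), 0.45 fully down (pin up). Its axis is parallel to the station's y, 62 mm from the station towards -x, 40 mm above the bench; the ball is 85 mm from it. About 6 N at the ball moves it either way; it stays where it is left.
- pin (a joint): Rise of the ejector pin (14 mm thick), m, geared to the lever: 0 to 0.028. It meets the plug after 5 mm of rise; at full rise the plug stands 21 mm out of the carrier's top, loosely guided by the last 7 mm in the pocket.
- tray_in (a point): Centre of the inner floor (4 mm above the bench) of the shallow open steel tray, 110 x 100 mm outside along its x and y, walls 4 mm thick and 20 mm high from the bench. It does not move.
- bolt_b: Bystander: hex bolt standing on its head, 38 mm high, loose.
- nut_a: Bystander: loose hex nut, 10 mm high.
- spring_clamp: Bystander: black spring clamp, 127 mm long, loose.
- pocket0 (a point): Centre of the mouth of the carrier's pocket 71 mm from the handle, level with the carrier's top.
- pocket1 (a point): Centre of the mouth of the carrier's pocket 115 mm from the handle, level with the carrier's top.
- pocket2 (a point): Centre of the mouth of the carrier's pocket 159 mm from the handle, level with the carrier's top.
Not all that is in view belongs to the job. What is shaped like the part that bears slotted_plug_mid but purple or red is not meant.

How it is judged:
By the outcome, as a careful person would: the job done as asked, in the order asked, and still so for the second after the job is handed in, with the robot touching nothing.
It also fails if it takes over 61 s, if anything falls off the work surface, if the arm or the gripper's body presses on something with over 40 N, if the wrist force passes 120 N, or if a joint passes its speed limit or range.

## Working session

There is one attempt and no reset: what is moved stays moved. The work goes in short steps, Python scripts to look and compute and a tool call to move; the robot and the scene stay as the last step left them, time stands still between calls to the robot, and variables do not carry over. Pictures are saved under pics/ and viewed, at most 10 in all, crops included, and the job is handed in when it is done.

Besides the shell and the picture viewer there is one more tool, called after "Call:" as a command line: name --argument value ..., lists and objects as JSON in quotes. play_rows: Moves the arm, as the interface text tells. Its arguments: {"type":"object","properties":{"xyz":{"type":"array","items":{"type":"array","items":{"type":"number"}}},"rot":{"type":"array","items":{"type":"array","items":{"type":"number"}}},"grip":{"type":"array","items":{"type":"number"}}},"required":["xyz","rot","grip"]}

```bash
mkdir -p pics; cat > h.py <<'E'
import numpy as np, cv2, pickle
from bench import readout, vision, ctrl
def shot(n):
    c=vision.camera(n); return c
def pts(c):
    K=c["camera_matrix"];d=c["depth"];h,w=d.shape
    u,v=np.meshgrid(np.arange(w),np.arange(h))
    P=np.stack([(u-K[0,2])/K[0,0]*d,(v-K[1,2])/K[1,1]*d,d],-1)
    T=c["extrinsics"]; W=P@T[:3,:3].T+T[:3,3]; W[d==0]=np.nan; return W
def ray(c,u,v,z):
    K=c["camera_matrix"];T=c["extrinsics"]
    r=T[:3,:3]@np.array([(u-K[0,2])/K[0,0],(v-K[1,2])/K[1,1],1]);o=T[:3,3]
    return o+r*(z-o[2])/r[2]
def proj(c,p):
    T=np.linalg.inv(c["extrinsics"]);q=T[:3,:3]@np.array(p)+T[:3,3];q=c["camera_matrix"]@q;return q[:2]/q[2]
def save(c,n,box=None,s=1):
    im=c["color"][...,::-1]
    if box: im=im[box[1]:box[3],box[0]:box[2]]
    cv2.imwrite("pics/"+n,cv2.resize(im,None,fx=s,fy=s,interpolation=cv2.INTER_CUBIC))
E
python3 - <<'E'
from h import *
for n in("top","scene"):
    c=shot(n);save(c,n+"0.png");pickle.dump(c,open(n+"0.pkl","wb"));print(n,c["extrinsics"].round(3).tolist(),c["camera_matrix"].tolist())
o=readout.get_obs();print(o)
E
```

```text
top [[0.029, -0.995, 0.091, 0.499], [-0.999, -0.028, 0.018, -0.072], [-0.015, -0.092, -0.996, 0.909], [0.0, 0.0, 0.0, 1.0]] [[382.4478372785672, 0.0, 322.32356790857284], [0.0, 382.4478372785672, 196.58913357785457], [0.0, 0.0, 1.0]]
scene [[-0.998, -0.048, 0.045, 0.511], [-0.064, 0.55, -0.833, 0.653], [0.015, -0.834, -0.552, 0.561], [0.0, 0.0, 0.0, 1.0]] [[393.67327315036584, 0.0, 322.8462967456815], [0.0, 393.67327315036584, 202.17584890506478], [0.0, 0.0, 1.0]]
{'time_s': 0.1, 'q': array([ 1.10370196e+00,  1.81512222e-01,  1.60792449e+00, -1.37641840e-05,
        1.35382205e+00, -2.06308767e-01]), 'dq': array([-0.00017774, -0.00136708, -0.00327335,  0.00012167, -0.00138837,
       -0.00263931]), 'joint_efforts': array([ 7.38192957e-04, -4.45875549e+01, -3.52241528e+01, -3.22050619e-04,
        4.13903399e-03,  1.55370816e-05]), 'eef_pos': array([0.14802664, 0.5551177 , 0.2494407 ]), 'eef_rot': array([-2.68877810e-04,  1.30022098e-01,  9.91510746e-01, -7.88495368e-04]), 'wrist_force': array([ 0.04719285,  0.0420038 , -0.54078404]), 'torque': array([-0.03205014, -0.01071003, -0.00428679]), 'grasp_force': 0.0, 'opening': 0.9985442747232858}
```

View pics/top0.png

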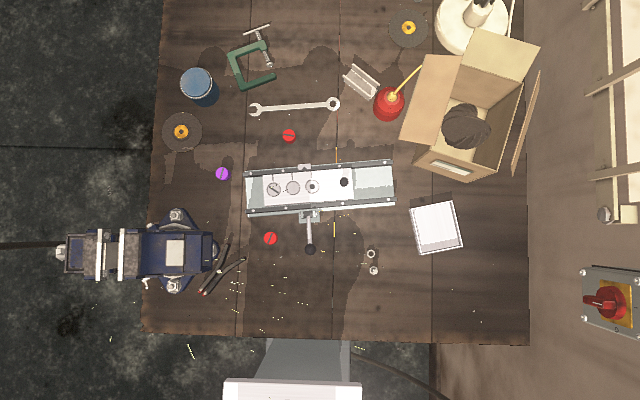

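View pics/scene0.png

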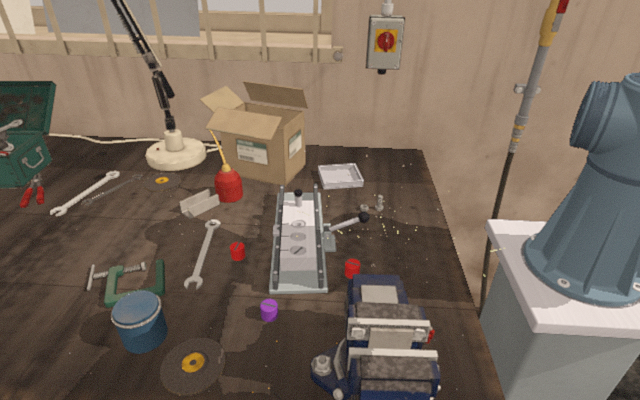

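Top view: handle cap (344,181), pockets (274/293/312,188), pointer near (304,167), ball (310,249), tray (436,228). Candidates for the bored plug are the three carrier tops: (274,188) slotted, (293,188) plain and (312,187) with a hole. Red and purple decoys are at (289,135), (270,238) and (222,173). I'll check with a close crop.

```bash
python3 - <<'E'
from h import *
c=pickle.load(open("top0.pkl","rb"));s=pickle.load(open("scene0.pkl","rb"))
a=cv2.resize(c["color"][150:265,235:405,::-1],None,fx=4.4,fy=4.4,interpolation=cv2.INTER_CUBIC)[:330]
b=cv2.resize(s["color"][180:300,255:385,::-1],None,fx=2.2,fy=2.2,interpolation=cv2.INTER_CUBIC)
im=np.zeros((600,760,3),np.uint8);h,w=a.shape[:2];im[:h,:w]=a[:, :760];im[h:h+b.shape[0],:b.shape[1]]=b
t=cv2.resize(c["color"][205:260,400:470,::-1],None,fx=4,fy=4);im[h:h+t.shape[0],350:350+t.shape[1]]=t
cv2.imwrite("pics/crop.png",im[:598])
for cc,W,px in((c,pts(c),{"handle":(344,181),"ball":(310,249),"p0":(312,187),"p1":(293,188),"p2":(274,188),"ptr":(304,168),"tray":(436,228)}),(s,pts(s),{"handle":(298,194),"ball":(363,216),"tray":(340,178),"p0":(298,224),"p2":(298,251)})):
    for k,(u,v) in px.items():
        print(k,np.round(np.nanmedian(W[v-1:v+2,u-1:u+2].reshape(-1,3),0),4))
# masks in top: dark blobs
g=cv2.cvtColor(c["color"],cv2.COLOR_RGB2GRAY)
def blob(cc,box,lo,hi,z):
    g=cv2.cvtColor(cc["color"],cv2.COLOR_RGB2GRAY)
    m=cv2.inRange(g[box[1]:box[3],box[0]:box[2]],lo,hi);n,l,st,ce=cv2.connectedComponentsWithStats(m)
    for i in range(1,n):
        if st[i,4]>8:
            u,v=ce[i]+np.array(box[:2]);print("  ",st[i].tolist(),u.round(1),v.round(1),ray(cc,u,v,z)[:2].round(4))
print("cap top");blob(c,(334,172,356,192),0,70,.09)
print("cap scene");blob(s,(288,184,308,206),0,70,.085)
print("tray");blob(c,(400,195,475,262),150,255,.02)
print("hole");blob(c,(304,178,322,196),0,110,.048)
print("carr");blob(c,(240,155,400,220),190,255,.05)
E
```

```text
handle [ 0.6091 -0.1026  0.0899]
ball [ 0.4612 -0.0337  0.0857]
p0 [ 0.6009 -0.0311  0.0311]
p1 [0.5954 0.0112 0.0481]
p2 [0.5942 0.0544 0.048 ]
ptr [ 0.6418 -0.0125  0.0497]
tray [ 0.5152 -0.3248  0.0025]
handle [ 0.6082 -0.0935  0.0854]
ball [ 0.463  -0.0249  0.0819]
tray [ 0.5164 -0.3204  0.0022]
p0 [ 0.6024 -0.0379  0.0425]
p2 [0.5912 0.0574 0.047 ]
cap top
cap scene
   [6, 5, 8, 8, 51] 297.7 192.2 [ 0.6098 -0.1017]
tray
   [9, 5, 54, 55, 2080] 435.2 227.3 [ 0.5165 -0.3182]
hole
   [6, 7, 4, 4, 10] 311.5 186.2 [ 0.6007 -0.0308]
carr
   [143, 6, 4, 3, 9] 384.3 161.8 [ 0.6608 -0.1945]
   [58, 9, 13, 6, 60] 303.9 166.0 [ 0.6462 -0.012 ]
   [22, 11, 132, 40, 3696] 328.1 185.2 [ 0.6037 -0.0684]
   [5, 22, 8, 32, 136] 248.3 188.6 [0.5911 0.1122]
   [147, 43, 3, 3, 9] 388.0 199.0 [ 0.5762 -0.204 ]
   [31, 47, 124, 12, 325] 341.5 207.3 [ 0.5545 -0.0999]
   [59, 57, 4, 8, 15] 300.5 215.6 [ 0.5333 -0.0084]
   [73, 56, 6, 6, 22] 314.6 213.7 [ 0.5385 -0.0398]
   [10, 59, 7, 2, 11] 252.8 214.6 [0.5323 0.0993]
   [18, 58, 12, 2, 15] 262.8 213.8 [0.5349 0.0768]
   [67, 61, 3, 4, 11] 308.1 217.6 [ 0.5292 -0.0255]
```

View pics/crop.png

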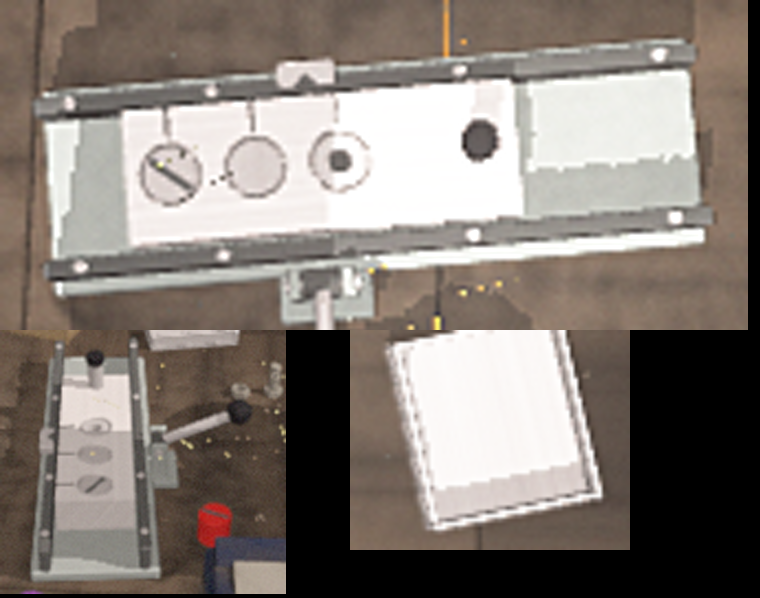

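```bash
cat >> h.py <<'E'
from scipy.spatial.transform import Rotation as Rn
def go(p,yaw=None):
    """world target (m), yaw of tool y (deg) -> tool shift mm, rotvec"""
    o=readout.get_obs();q=o["eef_rot"];R=Rn.from_quat([q[1],q[2],q[3],q[0]])
    d=R.inv().apply(np.array(p)-o["eef_pos"])*1000
    r=np.zeros(3)
    if yaw is not None:
        a=np.radians(yaw);y=np.array([np.cos(a),np.sin(a),0]);z=np.array([0,0,-1.]);x=np.cross(y,z)
        r=(R.inv()*Rn.from_matrix(np.stack([x,y,z],1))).as_rotvec()
    print("go",np.round(p,4),"shift",d.round(1),"rot",r.round(3))
E
python3 - <<'E'
from h import *
print("tips",ctrl.tips_ahead)
c=pickle.load(open("top0.pkl","rb"));s=pickle.load(open("scene0.pkl","rb"))
f=lambda x,y:(235+(x+.5)/4.4-.5,150+(y+.5)/4.4-.5)
for k,x,y,z in(("p2",170,174,.048),("p1",255,167,.048),("p0",340,160,.048),("m2",167,120,.05),("m1",252,114,.05),("m0",336,108,.05),("tip",305,78,.05),("cap",479,140,.09),("railA",40,108,.055),("railB",692,47,.055),("rA2",50,270,.055),("rB2",710,214,.055)):
    print(k,ray(c,*f(x,y),z)[:2].round(4))
def dark(cc,box,z,th=60):
    g=cv2.cvtColor(cc["color"],cv2.COLOR_RGB2GRAY);m=cv2.inRange(g[box[1]:box[3],box[0]:box[2]],0,th)
    n,l,st,ce=cv2.connectedComponentsWithStats(m);i=1+np.argmax(st[1:,4]);u,v=ce[i]+np.array(box[:2]);print(st[i],u,v,ray(cc,u,v,z)[:2].round(4))
dark(c,(303,241,318,257),.075,45);dark(s,(355,210,371,224),.075,50)
W=pts(c)
m=(W[...,2]>.01)&(W[...,2]<.026);m[:, :405]=0;m[:,470:]=0;m[:195]=0;m[262:]=0
P=W[m][:,:2].astype(np.float32);print("tray",cv2.minAreaRect(P*1000))
m=(W[...,0]<.6)&(W[...,0]>.1)&(W[...,1]>-.4)&(W[...,1]<.45);Z=W[m];print("max z by y",[(y,np.round(np.nanmax(Z[(Z[:,1]>y)&(Z[:,1]<y+.1)][:,2]),3)) for y in(-.4,-.3,-.2,-.1,0,.1,.2,.3)])
go([.6095,-.1022,.16],95.8)
E
```

```text
tips 0.019
p2 [0.5916 0.0558]
p1 [0.5964 0.0121]
p0 [ 0.6012 -0.0317]
m2 [0.6193 0.0583]
m1 [0.6236 0.0144]
m0 [ 0.6279 -0.0288]
tip [ 0.6432 -0.0123]
cap [ 0.608  -0.1015]
railA [0.6231 0.1232]
railB [ 0.6637 -0.2107]
rA2 [0.5399 0.1141]
rB2 [ 0.578  -0.2209]Traceback (most recent call last):
  File "<stdin>", line 10, in <module>
  File "<stdin>", line 9, in dark
    return _wrapfunc(a, 'argmax', axis=axis, out=out, **kwds)
    return bound(*args, **kwds)
ValueError: attempt to get argmax of an empty sequence
```

```bash
python3 - <<'E'
from h import *
c=pickle.load(open("top0.pkl","rb"));s=pickle.load(open("scene0.pkl","rb"))
def dark(cc,box,z,th):
    g=cv2.cvtColor(cc["color"],cv2.COLOR_RGB2GRAY);b=g[box[1]:box[3],box[0]:box[2]];print("min",b.min());m=cv2.inRange(b,0,th)
    n,l,st,ce=cv2.connectedComponentsWithStats(m)
    for i in range(1,n):
        if st[i,4]>15: u,v=ce[i]+np.array(box[:2]);print(st[i],u,v,ray(cc,u,v,z)[:2].round(4))
for t in(55,70):dark(c,(301,241,320,257),.075,t);dark(s,(355,208,373,226),.075,t)
W=pts(c)
m=(W[...,2]>.01)&(W[...,2]<.026);m[:, :405]=0;m[:,470:]=0;m[:195]=0;m[262:]=0
P=W[m][:,:2].astype(np.float32);print("tray",cv2.minAreaRect(P*1000))
m=(W[...,0]<.6)&(W[...,0]>.2)&(W[...,1]>-.4)&(W[...,1]<.45);Z=W[m];print("max z by y",[(y,np.round(np.nanmax(Z[(Z[:,1]>y)&(Z[:,1]<y+.1)][:,2]),3)) for y in(-.4,-.3,-.2,-.1,0,.1,.2,.3)])
go([.609,-.1022,.16],96.5)
E
```

```text
min 49
min 21
[ 3  4 12 12 91] 363.14285714285717 217.1098901098901 [ 0.4621 -0.0307]
min 49
[ 4  3 11 11 83] 310.0 248.6987951807229 [ 0.4613 -0.0332]
min 21
[  0   0  18  18 193] 363.2279792746114 217.9119170984456 [ 0.4619 -0.0278]
tray ((517.227783203125, -321.3418273925781), (110.22640991210938, 100.9991455078125), 12.769838333129883)
max z by y [(-0.4, np.float64(0.028)), (-0.3, np.float64(0.042)), (-0.2, np.float64(0.124)), (-0.1, np.float64(0.121)), (0, np.float64(0.168)), (0.1, np.float64(0.186)), (0.2, np.float64(0.174)), (0.3, np.float64(0.177))]
go [ 0.609  -0.1022  0.16  ] shift [-614.9 -516.1   90.1] rot [-0.002 -0.001 -0.374]
```

Call:
play_rows --xyz '[[-35,-29,0],[-80,-67,0],[-126,-106,0],[-172,-144,0],[-218,-183,0],[-264,-222,0],[-310,-260,0],[-356,-299,0],[-402,-337,0],[-448,-376,0]]' --rot '[[0,0,-0.037],[0,0,-0.075],[0,0,-0.112],[0,0,-0.15],[0,0,-0.187],[0,0,-0.224],[0,0,-0.262],[0,0,-0.3],[0,0,-0.337],[0,0,-0.374]]' --grip '[0.6,0.6,0.6,0.6,0.6,0.6,0.6,0.6,0.6,0.6]'

```text
time_s: 1.35
eef_pos: [0.4849, 0.0749, 0.2502]
eef_rot: [0.0, -0.057, 0.998, 0.0]
wrist_force: [0.4, 1.1, 0.3]
opening: 0.602
grasp_force: 0.0
```

```bash
python3 -c "
from h import *
go([.609,-.1022,.12],96.5)"
```

```text
go [ 0.609  -0.1022  0.12  ] shift [-103.2 -190.2  130.1] rot [0.    0.    0.001]
```

Call:
play_rows --xyz '[[-20,-36,15],[-44,-80,45],[-68,-124,80],[-90,-165,110],[-103,-190,130],[-103,-190,130],[-103,-190,145],[-103,-190,165],[-103,-190,176],[-103,-190,176]]' --rot '[[0,0,0],[0,0,0],[0,0,0],[0,0,0],[0,0,0],[0,0,0],[0,0,0],[0,0,0],[0,0,0],[0,0,0]]' --grip '[0.6,0.6,0.6,0.6,0.6,0.6,0.6,0.6,0.6,0.6]'

```text
time_s: 2.6
eef_pos: [0.6069, -0.0995, 0.0729]
eef_rot: [-0.001, -0.057, 0.998, 0.001]
wrist_force: [-0.3, 0.3, 0.2]
opening: 0.596
grasp_force: 0.0
```

Call:
play_rows --xyz '[[0,0,0],[0,0,0],[0,0,0],[0,0,0],[0,0,0],[0,0,0],[0,0,0],[0,0,0],[0,0,0],[0,0,0]]' --rot '[[0,0,0],[0,0,0],[0,0,0],[0,0,0],[0,0,0],[0,0,0],[0,0,0],[0,0,0],[0,0,0],[0,0,0]]' --grip '[0.1,0.1,0.1,0.1,0.1,0.1,0.1,0.1,0.1,0.1]'

```text
time_s: 3.85
eef_pos: [0.6087, -0.1009, 0.0754]
eef_rot: [0.001, -0.057, 0.998, -0.001]
wrist_force: [-0.8, -1.7, 5.6]
opening: 0.213
grasp_force: 58.4
```

```bash
python3 -c "
from h import *
o=readout.get_obs();print(o['eef_pos'],o['wrist_force'],o['opening'],o['grasp_force'])
go([.5998+.071*.1132,-.0167-.071*.9936,.074],96.5)"
```

```text
[ 0.60865501 -0.10085881  0.07539732] [-0.76194212 -1.66910246  5.62660375] 0.21286024207954957 58.415367007255554
go [ 0.6078 -0.0872  0.074 ] shift [-0.7 13.6  1.4] rot [-0.001  0.002 -0.   ]
```

Call:
play_rows --xyz '[[0,2,0],[0,5,0],[0,8,0],[0,11,0],[0,14,0],[0,14,0],[0,14,0],[0,14,0],[0,14,0],[0,14,0]]' --rot '[[0,0,0],[0,0,0],[0,0,0],[0,0,0],[0,0,0],[0,0,0],[0,0,0],[0,0,0],[0,0,0],[0,0,0]]' --grip '[0.1,0.1,0.1,0.1,0.1,0.1,0.1,0.1,0.1,0.1]'

```text
time_s: 5.1
eef_pos: [0.607, -0.0869, 0.0754]
eef_rot: [0.001, -0.057, 0.998, -0.0]
wrist_force: [-0.4, -0.9, 6.1]
opening: 0.212
grasp_force: 58.6
```

```bash
python3 -c "
from h import *
o=readout.get_obs();print(o['eef_pos'],o['wrist_force'])
c=shot('top');pickle.dump(c,open('top1.pkl','wb'));save(c,'top1.png',(255,155,355,215),8)"
```

```text
[ 0.60701605 -0.08694119  0.0753542 ] [-0.35447756 -0.86848172  6.11653229]
```

View pics/top1.png

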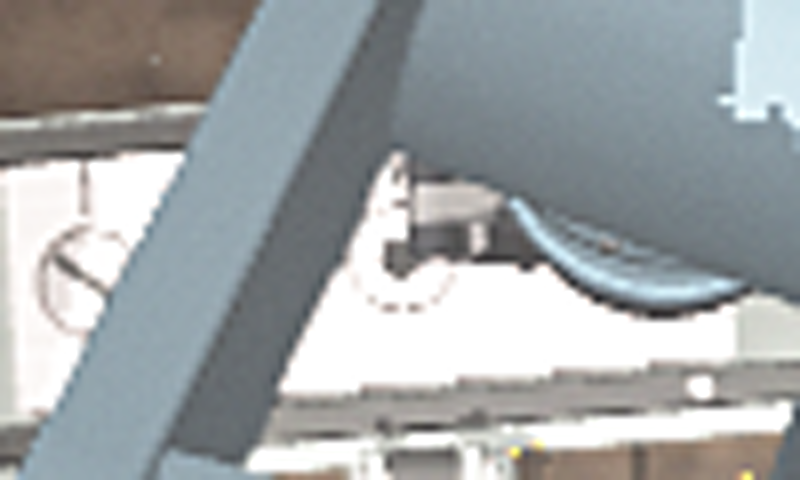

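Call:
play_rows --xyz '[[0,0,0],[0,0,0],[0,0,0],[0,0,-20],[0,0,-50],[20,10,-65],[55,28,-65],[95,48,-65],[125,64,-65],[139,70,-65]]' --rot '[[0,0,0],[0,0,0],[0,0,0],[0,0,0],[0,0,0],[0,0,0],[0,0,0],[0,0,0],[0,0,0],[0,0,0]]' --grip '[0.4,0.6,0.6,0.6,0.6,0.6,0.6,0.6,0.6,0.6]'

```text
time_s: 6.4
eef_pos: [0.4595, -0.0321, 0.1404]
eef_rot: [0.001, -0.057, 0.998, -0.0]
wrist_force: [0.3, -0.7, 0.3]
opening: 0.601
grasp_force: 0.0
```

```bash
python3 -c "
from h import *
o=readout.get_obs();print(o['eef_pos'],o['wrist_force'])
c=shot('top');pickle.dump(c,open('top2.pkl','wb'));save(c,'top2.png',(255,155,355,215),8)
go([.4613,-.0325,.075],96.5)"
```

```text
[ 0.45950978 -0.03208554  0.14038123] [ 0.31937037 -0.66522309  0.29292718]
go [ 0.4613 -0.0325  0.075 ] shift [-2.5 -1.  65. ] rot [-0.    -0.     0.001]
```

View pics/top2.png

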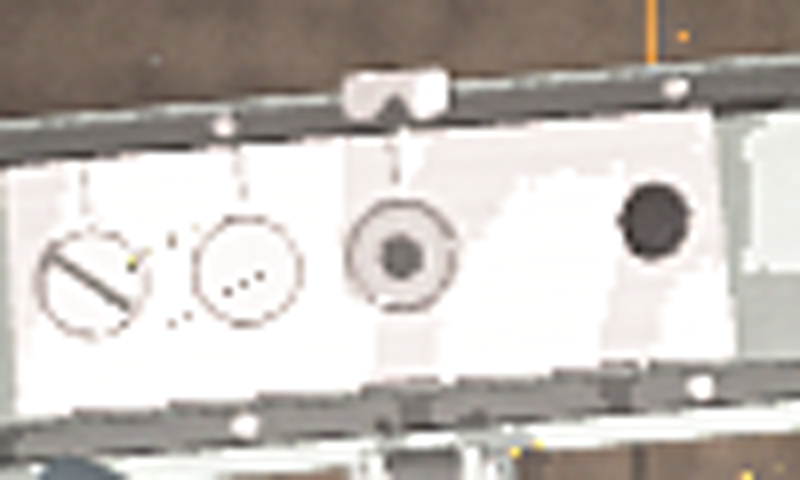

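```bash
python3 - <<'E'
from h import *
c=pickle.load(open('top2.pkl','rb'));s=shot('scene');pickle.dump(s,open('scene2.pkl','wb'))
a=cv2.resize(c['color'][160:185,294:316,::-1],None,fx=18,fy=18,interpolation=cv2.INTER_NEAREST)
b=cv2.resize(s['color'][215:245,265:290,::-1],None,fx=15,fy=15,interpolation=cv2.INTER_NEAREST)
im=np.zeros((450,a.shape[1]+b.shape[1],3),np.uint8);im[:,:a.shape[1]]=a;im[:,a.shape[1]:]=b
cv2.imwrite('pics/z2.png',im)
st=np.array([.5998,-.0167,.05]);x=np.array([.9936,.1132,0])
print("expected tip px",proj(c,st+.034*x),proj(s,st+.034*x))
f=lambda u,v:(255+(u+.5)/8-.5,155+(v+.5)/8-.5)
y=np.array([-.1132,.9936,0])
for k,u,v,z in(("plug0",402,256,.048),("plug2",95,285,.048),("plug1",248,271,.048),("m0",394,165,.05),("m1",241,175,.05),("m2",84,192,.05),("apex",396,97,.05),("cap",655,220,.09)):
    p=ray(c,*f(u,v),z)-st;print(k,"x %.1f y %.1f"%(p@x*1e3,p@y*1e3))
E
```

```text
expected tip px [304.03072821 171.51289565] [282.08223346 227.45816277]
plug0 x -0.2 y 1.1
plug2 x -1.0 y 88.6
plug1 x -0.7 y 45.0
m0 x 25.6 y 1.2
m1 x 26.5 y 44.7
m2 x 25.5 y 89.6
apex x 45.1 y -1.0
cap x -1.5 y -69.9
```

View pics/z2.png

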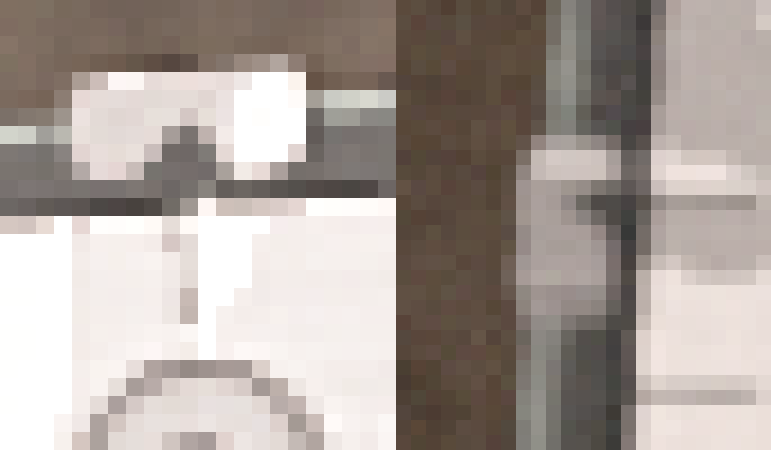

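```bash
python3 - <<'E'
from h import *
c=pickle.load(open('top2.pkl','rb'));s=pickle.load(open('scene2.pkl','rb'))
st=np.array([.5998,-.0167,.05]);x=np.array([.9936,.1132,0]);y=np.array([-.1132,.9936,0])
def w(cc,u,v,z):p=ray(cc,u,v,z)-st;return "x %.1f y %.1f"%(p@x*1e3,p@y*1e3)
g=cv2.cvtColor(s['color'],cv2.COLOR_RGB2GRAY).astype(int);print(g[221:238,272:291])
gt=cv2.cvtColor(c['color'],cv2.COLOR_RGB2GRAY).astype(int);print(gt[164:179,297:312])
# sub-pixel marks: darkness centroid along slide direction
for u in(284,286,288):
    r=g[224:233,u];d=np.clip(np.median(r)-r,0,None);v=(d*np.arange(224,233)).sum()/d.sum();print("scene mark",u,v,w(s,u,v,.05))
for u in(277,278,279):
    r=g[224:234,u];d=np.clip(140-r,0,None);v=(d*np.arange(224,234)).sum()/max(d.sum(),1);print("scene dia",u,v,w(s,u,v,.05),w(s,u,v,.045))
for v in(172,173,174,175,176,177):
    r=gt[v,300:308];d=np.clip(np.median(r)-r,0,None);u=(d*np.arange(300,308)).sum()/d.sum();print("top mark",v,u,w(c,u,v,.05))
for v in(167,168,169):
    r=gt[v,300:308];d=np.clip(190-r,0,None);u=(d*np.arange(300,308)).sum()/d.sum();print("top dia",v,u,w(c,u,v,.05),w(c,u,v,.045))
E
```

```text
[[ 72  74  82 127 140 108  86  83  72  65 142 176 179 177 179 181 177 178
  179]
 [ 81  74  77 123 129  95  73  77  73  70 161 177 178 178 179 178 178 180
  177]
 [ 83  74  86 126 128 100  86  80  66  66 161 176 176 177 178 175 176 181
  181]
 [ 82  86 136 162 164 148 136 110  71  82 181 188 175 178 178 178 179 177
  180]
 [ 75 114 188 204 201 201 197 160  96 108 212 215 200 201 201 187 177 178
  180]
 [ 80 136 188 197 198 197 197 164 105 112 215 229 229 230 230 212 201 189
  177]
 [ 82 151 162 161 152 143 120 108  89 104 193 213 212 213 213 211 208 199
  185]
 [ 84 150 163 158 138 105  75  76  67  82 140 159 159 154 156 150 149 183
  189]
 [ 85 152 163 161 151 133 105  75  64 100 161 176 177 176 177 178 174 179
  158]
 [ 79 142 161 163 162 160 140  95  56 110 167 179 178 178 180 181 179 181
  169]
 [ 86 141 163 159 159 162 153 111  64 109 167 180 176 176 178 178 177 178
  180]
 [ 99 153 163 165 165 163 160 113  66 140 191 202 186 179 173 178 178 193
  200]
 [101 158 170 170 165 168 162 114  76 177 222 229 211 201 198 200 202 221
  228]
 [ 90 137 151 147 144 146 144 103  71 180 224 2
[... 1248 characters left out ...]
9.9 y 1.3
scene mark 286 228.75 x 25.5 y 4.8
scene mark 288 228.11428571428573 x 21.3 y 2.7
scene dia 277 228.16666666666666 x 44.7 y 2.2 x 45.3 y -4.4
scene dia 278 227.99193548387098 x 42.6 y 1.6 x 43.2 y -5.0
scene dia 279 229.0314465408805 x 40.3 y 5.3 x 40.8 y -1.2
top mark 172 302.92105263157896 x 33.1 y 2.6
top mark 173 303.27868852459017 x 30.7 y 2.0
top mark 174 303.37931034482756 x 28.4 y 1.9
top mark 175 303.68 x 26.1 y 1.4
top mark 176 303.73770491803276 x 23.8 y 1.5
top mark 177 303.9230769230769 x 21.5 y 1.2
top dia 167 303.8053097345133 x 44.4 y -0.3 x 45.3 y -0.1
top dia 168 303.92703862660943 x 42.1 y -0.4 x 42.9 y -0.2
top dia 169 303.7286135693215 x 39.8 y 0.2 x 40.7 y 0.5
```

Call:
play_rows --xyz '[[-20,-10,0],[-60,-30,0],[-100,-50,0],[-130,-66,0],[-143,-71,0],[-143,-71,15],[-143,-71,40],[-143,-71,62],[-143,-71,65],[-143,-71,65]]' --rot '[[0,0,0],[0,0,0],[0,0,0],[0,0,0],[0,0,0],[0,0,0],[0,0,0],[0,0,0],[0,0,0],[0,0,0]]' --grip '[0.6,0.6,0.6,0.6,0.6,0.6,0.6,0.6,0.6,0.6]'

```text
time_s: 7.75
eef_pos: [0.6104, -0.087, 0.0742]
eef_rot: [-0.0, -0.057, 0.998, 0.0]
wrist_force: [0.2, -0.7, 0.0]
opening: 0.6
grasp_force: 0.0
```

Call:
play_rows --xyz '[[0,0,0],[0,0,0],[0,0,0],[0,0,0],[0,0,0],[0,0,0],[0,0,0],[0,0,0],[0,0,0],[0,0,0]]' --rot '[[0,0,0],[0,0,0],[0,0,0],[0,0,0],[0,0,0],[0,0,0],[0,0,0],[0,0,0],[0,0,0],[0,0,0]]' --grip '[0.1,0.1,0.1,0.1,0.1,0.1,0.1,0.1,0.1,0.1]'

```text
time_s: 9.0
eef_pos: [0.6111, -0.0872, 0.0755]
eef_rot: [0.001, -0.057, 0.998, -0.0]
wrist_force: [-0.7, 1.0, 6.6]
opening: 0.211
grasp_force: 58.3
```

```bash
python3 -c "
from h import *
o=readout.get_obs();print(o['eef_pos'],o['wrist_force'])
go([.5998+.0717*.1132,-.0167-.0717*.9936,.074],96.5)"
```

```text
[ 0.61114196 -0.08716093  0.07552839] [-0.70927371  1.00335284  6.57969011]
go [ 0.6079 -0.0879  0.074 ] shift [ 3.3 -0.4  1.5] rot [-0.001  0.002 -0.   ]
```

Call:
play_rows --xyz '[[0,-0.3,0],[0,-0.6,0],[0,-0.6,0],[0,-0.6,0],[0,-0.6,0],[0,-0.6,0],[0,-0.6,0],[0,-0.6,0],[0,-0.6,0],[0,-0.6,0]]' --rot '[[0,0,0],[0,0,0],[0,0,0],[0,0,0],[0,0,0],[0,0,0],[0,0,0],[0,0,0],[0,0,0],[0,0,0]]' --grip '[0.1,0.1,0.1,0.1,0.1,0.1,0.1,0.1,0.1,0.1]'

```text
time_s: 10.25
eef_pos: [0.6112, -0.0873, 0.0755]
eef_rot: [0.001, -0.057, 0.998, 0.0]
wrist_force: [-0.7, 2.9, 6.3]
opening: 0.212
grasp_force: 58.5
```

Call:
play_rows --xyz '[[0,0,0],[0,0,0],[0,0,0],[0,0,-20],[0,0,-50],[20,10,-65],[55,28,-65],[95,48,-65],[125,64,-65],[141,71,-65]]' --rot '[[0,0,0],[0,0,0],[0,0,0],[0,0,0],[0,0,0],[0,0,0],[0,0,0],[0,0,0],[0,0,0],[0,0,0]]' --grip '[0.4,0.6,0.6,0.6,0.6,0.6,0.6,0.6,0.6,0.6]'

```text
time_s: 11.5
eef_pos: [0.4613, -0.0324, 0.1405]
eef_rot: [0.0, -0.057, 0.998, -0.0]
wrist_force: [0.8, -0.1, 1.2]
opening: 0.601
grasp_force: 0.0
```

```bash
cat > m.py <<'E'
from h import *
c=shot('top');pickle.dump(c,open('top3.pkl','wb'))
st=np.array([.5998,-.0167,.05]);x=np.array([.9936,.1132,0]);y=np.array([-.1132,.9936,0])
def w(cc,u,v,z):p=ray(cc,u,v,z)-st;return "x %.1f y %.1f"%(p@x*1e3,p@y*1e3)
gt=cv2.cvtColor(c['color'],cv2.COLOR_RGB2GRAY).astype(int);print(gt[166:179,299:312])
for v in range(171,179):
    r=gt[v,300:309];d=np.clip(np.median(r)-r,0,None);u=(d*np.arange(300,309)).sum()/d.sum();print("top mark",v,u.round(2),w(c,u,v,.05))
for v in(167,168,169):
    r=gt[v,300:308];d=np.clip(190-r,0,None);u=(d*np.arange(300,308)).sum()/d.sum();print("top dia",v,u.round(2),w(c,u,v,.05))
E
python3 m.py; python3 -c "
from h import *
o=readout.get_obs();print(o['eef_pos'])
go([.4613,-.0325,.075],96.5)"
```

```text
[[221 218 219 224 226 202 237 255 255 253 255 250 106]
 [221 216 225 221 157 117 205 255 255 255 255 255  94]
 [224 225 227 191 109 108 124 229 255 255 255 216 106]
 [223 216 195 113 111 110 111 162 236 223 164 115 119]
 [121 118 124 113 113 145 132 100 103  99  88  82  78]
 [ 75  72  67  76 111 165 248 193 195 202 208 222 255]
 [255 254 254 253 240 188 255 255 255 255 240 238 240]
 [242 241 242 241 237 219 255 255 255 241 239 241 242]
 [241 242 242 244 238 222 255 255 255 240 241 241 242]
 [240 239 240 240 235 202 255 255 241 238 239 239 237]
 [239 240 239 240 239 236 255 255 237 239 239 239 238]
 [240 240 240 239 240 231 237 244 239 240 240 241 241]
 [240 240 242 242 242 242 255 243 243 243 243 241 241]]
top mark 171 301.31 x 35.7 y 6.1
top mark 172 303.8 x 32.9 y 0.6
top mark 173 303.85 x 30.6 y 0.7
top mark 174 304.15 x 28.3 y 0.2
top mark 175 303.98 x 26.0 y 0.8
top mark 176 305.2 x 23.5 y -1.8
top mark 177 304.29 x 21.4 y 0.4
top mark 178 300.0 x 20.0 y 10.3
top dia 167 303.69 x 44.4 y -0.0
top dia 168 303.93 x 42.1 y -0.4
top dia 169 303.71 x 39.8 y 0.3
[ 0.45992774 -0.03180281  0.14013385]
go [ 0.4613 -0.0325  0.075 ] shift [-1.3 -0.9 65.1] rot [ 0.    -0.001  0.001]
```

Call:
play_rows --xyz '[[-1,-1,15],[-1,-1,35],[-1,-1,55],[-1,-1,65],[-1,-1,65],[-1,-1,65],[-1,-1,65],[-1,-1,65],[-1,-1,65],[-1,-1,65]]' --rot '[[0,0,0],[0,0,0],[0,0,0],[0,0,0],[0,0,0],[0,0,0],[0,0,0],[0,0,0],[0,0,0],[0,0,0]]' --grip '[0.6,0.6,0.6,0.6,0.6,0.2,0.2,0.2,0.2,0.2]'

```text
time_s: 12.8
eef_pos: [0.4641, -0.0335, 0.075]
eef_rot: [0.001, -0.057, 0.998, 0.0]
wrist_force: [-0.8, 5.6, 5.1]
opening: 0.257
grasp_force: 58.7
```

```bash
python3 -c "
from h import *
o=readout.get_obs();print(o['eef_pos'],o['wrist_force'],o['opening'],o['grasp_force'])
p=o['eef_pos'];print('station from ball',p[:2]+.14*np.array([.9936,.1132]))"
```

```text
[ 0.46406611 -0.03349444  0.07499331] [-0.79620117  5.56314983  5.09949574] 0.2572563542402772 58.697739243507385
station from ball [ 0.60317011 -0.01764644]
```

Call:
play_rows --xyz '[[1.7,0.5,4],[3.3,0.5,8.5],[4.5,0.5,13],[5.6,0.5,17],[6.4,0.5,21.5],[7,0.5,26],[7.3,0.5,30.5],[7.5,0.5,35],[7.5,0.5,38.5],[7.5,0.5,41]]' --rot '[[0,0,0],[0,0,0],[0,0,0],[0,0,0],[0,0,0],[0,0,0],[0,0,0],[0,0,0],[0,0,0],[0,0,0]]' --grip '[0.2,0.2,0.2,0.2,0.2,0.2,0.2,0.2,0.2,0.2]'

```text
time_s: 14.05
eef_pos: [0.4577, -0.0342, 0.0345]
eef_rot: [0.002, -0.056, 0.998, -0.0]
wrist_force: [2.5, 7.9, 9.4]
opening: 0.258
grasp_force: 65.2
```

```bash
cat > m2.py <<'E'
from h import *
import sys
o=readout.get_obs();print(o['eef_pos'],o['wrist_force'],o['opening'],o['grasp_force'])
for n in('top','scene'):
    c=shot(n);pickle.dump(c,open(n+'4.pkl','wb'));W=pts(c)
    for k,(p,r) in {"plug0":([.6,-.0165,.071],.02),"plug1":([.5950,.027,.048],.012),"ball":([.456,-.034,.05],.03)}.items():
        m=(np.hypot(W[...,0]-p[0],W[...,1]-p[1])<r)
        z=W[m]; zz=z[:,2]; zz=zz[~np.isnan(zz)]
        if len(zz):
            hi=z[z[:,2]>.062]
            print(n,k,len(zz),"pct z",np.percentile(zz,[5,50,95]).round(4),"hi ctr",hi.mean(0).round(4) if len(hi) else None,len(hi))
E
python3 m2.py
```

```text
[ 0.45768426 -0.03421183  0.03449584] [2.45909681 7.91321684 9.36727681] 0.25799435314432456 65.18688440322876
top plug0 241 pct z [0.0446 0.0608 0.0712] hi ctr [ 0.5993 -0.0165  0.0688] 120
top plug1 87 pct z [0.0451 0.0474 0.0502] hi ctr [0.5938 0.0388 0.1281] 1
top ball 1461 pct z [0.3668 0.3743 0.3769] hi ctr [ 0.4565 -0.0342  0.3733] 1461
scene plug0 241 pct z [0.0467 0.0612 0.0689] hi ctr [ 0.6004 -0.0135  0.0667] 118
scene plug1 69 pct z [0.0452 0.0466 0.0483] hi ctr [0.5901 0.0283 0.1228] 2
scene ball 700 pct z [-0.0027  0.0336  0.1792] hi ctr [ 0.4616 -0.0185  0.1167] 249
```

Call:
play_rows --xyz '[[0,0,2],[0,0,2],[0,0,0],[0,0,0],[0,0,0],[0,0,-20],[0,0,-50],[0,0,-90],[-20,0,-100],[-50,1,-100]]' --rot '[[0,0,0],[0,0,0],[0,0,0],[0,0,0],[0,0,0],[0,0,0],[0,0,0],[0,0,0],[0,0,0],[0,0,0]]' --grip '[0.2,0.2,0.4,0.6,0.6,0.6,0.6,0.6,0.6,0.6]'

```text
time_s: 15.4
eef_pos: [0.5066, -0.028, 0.1347]
eef_rot: [0.001, -0.056, 0.998, -0.001]
wrist_force: [-0.3, -0.1, 0.1]
opening: 0.599
grasp_force: 0.0
```

```bash
python3 m2.py; python3 -c "
from h import *
s=pickle.load(open('scene4.pkl','rb'));save(s,'scene4.png',(255,165,395,265),5)
for n in('top4','scene4'):
  c=pickle.load(open(n+'.pkl','rb'));print(n,proj(c,[.459,-.0335,.037]),proj(c,[.459,-.0335,.075]))
go([.5996,-.0165,.073],96.5)"
```

```text
[ 0.50655701 -0.02801391  0.13465235] [-0.31143829 -0.06214506  0.1330089 ] 0.5985206291303306 0.0
top plug0 224 pct z [0.0472 0.0677 0.0722] hi ctr [ 0.5993 -0.0167  0.0701] 121
top plug1 33 pct z [0.0457 0.0474 0.0489] hi ctr None 0
top ball 932 pct z [0.445  0.4668 0.5116] hi ctr [ 0.4664 -0.0419  0.4735] 906
scene plug0 244 pct z [0.0473 0.0617 0.07  ] hi ctr [ 0.6004 -0.0132  0.0677] 119
scene plug1 63 pct z [0.0448 0.0462 0.0477] hi ctr [0.5937 0.0386 0.1308] 1
scene ball 639 pct z [-2.900e-03 -3.000e-04  3.663e-01] hi ctr [ 0.4746 -0.0184  0.325 ] 141
top4 [310.8986267  248.97147314] [310.10623558 249.75683286]
scene4 [363.2688569  230.61286837] [364.55721184 216.42911723]
go [ 0.5996 -0.0165  0.073 ] shift [-92.2   1.   61.3] rot [-0.001  0.003  0.   ]
```

View pics/scene4.png

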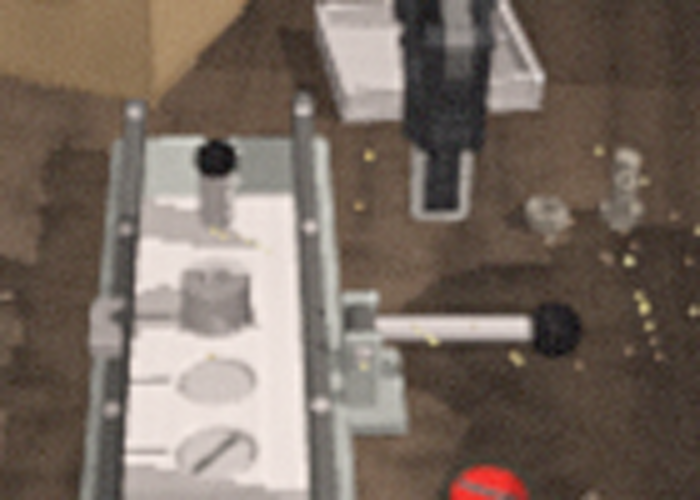

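Call:
play_rows --xyz '[[-20,1,0],[-55,1,0],[-84,1,0],[-92,1,0],[-92,1,20],[-92,1,45],[-92,1,61],[-92,1,61],[-92,1,61],[-92,1,61]]' --rot '[[0,0,0],[0,0,0],[0,0,0],[0,0,0],[0,0,0],[0,0,0],[0,0,0],[0,0,0],[0,0,0],[0,0,0]]' --grip '[0.6,0.6,0.6,0.6,0.6,0.6,0.6,0.6,0.6,0.2]'

```text
time_s: 16.75
eef_pos: [0.5976, -0.0164, 0.0734]
eef_rot: [0.001, -0.057, 0.998, -0.0]
wrist_force: [-0.3, -0.4, 0.5]
opening: 0.404
grasp_force: 0.0
```

Call:
play_rows --xyz '[[0,0,0],[0,0,0],[0,0,0],[0,0,0],[0,0,0],[0,0,-5],[0,0,-15],[0,0,-30],[0,0,-50],[0,0,-70]]' --rot '[[0,0,0],[0,0,0],[0,0,0],[0,0,0],[0,0,0],[0,0,0],[0,0,0],[0,0,0],[0,0,0],[0,0,0]]' --grip '[0.2,0.2,0.2,0.2,0.2,0.2,0.2,0.2,0.2,0.2]'

```text
time_s: 18.0
eef_pos: [0.5972, -0.0162, 0.1442]
eef_rot: [0.0, -0.057, 0.998, -0.0]
wrist_force: [0.1, 0.1, -0.8]
opening: 0.328
grasp_force: 59.5
```

```bash
python3 -c "
from h import *
o=readout.get_obs();print(o['eef_pos'],o['wrist_force'],o['opening'],o['grasp_force'])
s=shot('scene');save(s,'scene5.png',(215,130,415,280),3)
go([.517,-.3205,.14],102.8)"
```

```text
[ 0.59715959 -0.01621221  0.14423235] [ 0.14759824  0.05285878 -0.84679334] 0.3284034219901807 59.47865188121796
go [ 0.517  -0.3205  0.14  ] shift [ 115.8 -292.7    7.3] rot [-0.002  0.005 -0.11 ]
```

View pics/scene5.png

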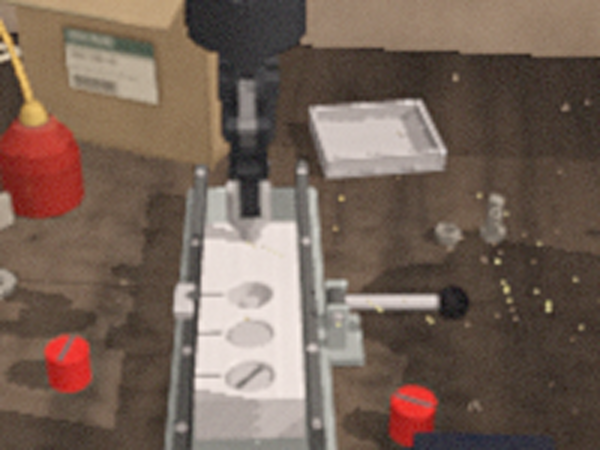

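Call:
play_rows --xyz '[[25,-10,0],[60,-35,0],[88,-78,0],[103,-130,0],[110,-183,0],[114,-235,0],[116,-275,0],[116,-293,10],[116,-293,35],[116,-293,60]]' --rot '[[0,0,-0.01],[0,0,-0.03],[0,0,-0.05],[0,0,-0.07],[0,0,-0.09],[0,0,-0.11],[0,0,-0.11],[0,0,-0.11],[0,0,-0.11],[0,0,-0.11]]' --grip '[0.2,0.2,0.2,0.2,0.2,0.2,0.2,0.2,0.2,0.2]'

```text
time_s: 19.3
eef_pos: [0.5147, -0.3196, 0.0813]
eef_rot: [-0.0, -0.111, 0.994, 0.0]
wrist_force: [-0.3, -0.1, -1.6]
opening: 0.327
grasp_force: 59.6
```

```bash
python3 -c "
from h import *
o=readout.get_obs();print(o['eef_pos'],o['wrist_force'],o['opening'],o['grasp_force'])
go([.517,-.3205,.0355],102.8)"
```

```text
[ 0.51465212 -0.31964833  0.0812602 ] [-0.28785318 -0.06255831 -1.58601059] 0.32737179830242014 59.55073893070221
go [ 0.517  -0.3205  0.0355] shift [-2.1 -1.4 45.8] rot [ 0.001 -0.    -0.   ]
```

Call:
play_rows --xyz '[[-2,-1,12],[-2,-1,26],[-2,-1,36],[-2,-1,41],[-2,-1,43],[-2,-1,44],[-2,-1,45],[-2,-1,46],[-2,-1,46],[-2,-1,46]]' --rot '[[0,0,0],[0,0,0],[0,0,0],[0,0,0],[0,0,0],[0,0,0],[0,0,0],[0,0,0],[0,0,0],[0,0,0]]' --grip '[0.2,0.2,0.2,0.2,0.2,0.2,0.2,0.2,0.2,0.2]'

```text
time_s: 20.55
eef_pos: [0.5169, -0.321, 0.0364]
eef_rot: [0.0, -0.111, 0.994, -0.0]
wrist_force: [-0.0, -0.6, -1.4]
opening: 0.323
grasp_force: 59.6
```

Not in contact yet; I'll lower it in small steps.

Call:
play_rows --xyz '[[0,0,0.5],[0,0,1],[0,0,1.5],[0,0,1.5],[0,0,1.5],[0,0,1.5],[0,0,1.5],[0,0,1.5],[0,0,1.5],[0,0,1.5]]' --rot '[[0,0,0],[0,0,0],[0,0,0],[0,0,0],[0,0,0],[0,0,0],[0,0,0],[0,0,0],[0,0,0],[0,0,0]]' --grip '[0.2,0.2,0.2,0.2,0.2,0.2,0.2,0.2,0.2,0.2]'

```text
time_s: 21.8
eef_pos: [0.5169, -0.321, 0.0349]
eef_rot: [0.0, -0.111, 0.994, -0.0]
wrist_force: [-1.8, 0.0, 2.8]
opening: 0.328
grasp_force: 59.7
```

Call:
play_rows --xyz '[[0,0,0],[0,0,0],[0,0,0],[0,0,0],[0,0,-8],[0,0,-25],[0,0,-55],[0,0,-90],[0,0,-105],[0,0,-105]]' --rot '[[0,0,0],[0,0,0],[0,0,0],[0,0,0],[0,0,0],[0,0,0],[0,0,0],[0,0,0],[0,0,0],[0,0,0]]' --grip '[0.4,0.5,0.55,0.55,0.55,0.55,0.55,0.55,0.55,0.55]'

```text
time_s: 23.05
eef_pos: [0.5176, -0.3216, 0.1415]
eef_rot: [0.001, -0.111, 0.994, -0.001]
wrist_force: [-0.1, 0.1, -0.6]
opening: 0.548
grasp_force: 0.0
```

```bash
python3 -c "
from h import *
go([.459,-.0338,.12],96.5);go([.459,-.0338,.037],96.5)
s=shot('scene');W=pts(s);m=np.hypot(W[...,0]-.517,W[...,1]+.32)<.04;Z=W[m];H=Z[Z[:,2]>.022];print(len(H),H.mean(0),np.nanpercentile(H[:,2],[5,50,95]) if len(H) else 0)"
```

```text
go [ 0.459  -0.0338  0.12  ] shift [ -6.5 293.7  20.7] rot [-0.003  0.002  0.11 ]
go [ 0.459  -0.0338  0.037 ] shift [ -6.4 293.9 103.7] rot [-0.003  0.002  0.11 ]
2549 [ 0.51693152 -0.29507322  0.29635946] [0.13873202 0.31087028 0.39845573]
```

Call:
play_rows --xyz '[[-1,25,0],[-2,75,0],[-3,125,0],[-4,175,5],[-5,225,10],[-6,270,20],[-6,294,20],[-6,294,30],[-6,294,45],[-6,294,45]]' --rot '[[0,0,0.02],[0,0,0.04],[0,0,0.06],[0,0,0.08],[0,0,0.1],[0,0,0.11],[0,0,0.11],[0,0,0.11],[0,0,0.11],[0,0,0.11]]' --grip '[0.6,0.6,0.6,0.6,0.6,0.6,0.6,0.6,0.6,0.6]'

```text
time_s: 24.35
eef_pos: [0.4564, -0.0334, 0.0928]
eef_rot: [-0.002, -0.056, 0.998, 0.001]
wrist_force: [0.1, -0.4, 0.3]
opening: 0.601
grasp_force: 0.0
```

```bash
python3 -c "
from h import *
go([.4575,-.0340,.037],96.5)
s=shot('scene');t=shot('top')
for c in(s,t):
  W=pts(c);m=np.hypot(W[...,0]-.517,W[...,1]+.32)<.04;Z=W[m];H=Z[Z[:,2]>.024];print(len(H),H.mean(0),np.nanpercentile(H[:,2],[5,50,95]) if len(H) else 0)
a=cv2.resize(s['color'][145:275,255:415,::-1],None,fx=3,fy=3,interpolation=cv2.INTER_CUBIC);b=cv2.resize(t['color'][200:265,400:470,::-1],None,fx=4,fy=4,interpolation=cv2.INTER_CUBIC)
im=np.zeros((390,480+280,3),np.uint8);im[:,:480]=a;im[:260,480:]=b;cv2.imwrite('pics/v6.png',im)"
```

```text
go [ 0.4575 -0.034   0.037 ] shift [-1.2 -0.8 55.8] rot [ 0.002 -0.004 -0.002]
59 [ 0.52014175 -0.31703182  0.02879159] [0.0250142  0.02910515 0.03141617]
121 [ 0.51908173 -0.31898514  0.03059528] [0.02642258 0.03079978 0.03374416]
```

View pics/v6.png

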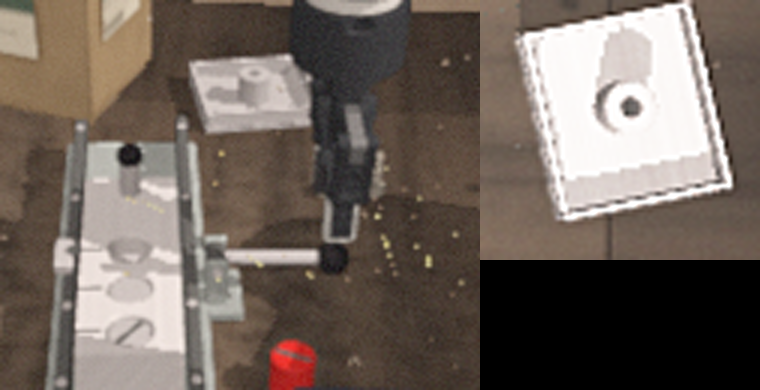

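The plug stands upright in the tray, hole up at (630,107), and the ball is straight below the fingers. Next is to pinch and lift the lever.

Call:
play_rows --xyz '[[-1,-1,15],[-1,-1,35],[-1,-1,50],[-1,-1,56],[-1,-1,56],[-1,-1,56],[-1,-1,56],[-1,-1,56],[-1,-1,56],[-1,-1,56]]' --rot '[[0,0,0],[0,0,0],[0,0,0],[0,0,0],[0,0,0],[0,0,0],[0,0,0],[0,0,0],[0,0,0],[0,0,0]]' --grip '[0.6,0.6,0.6,0.6,0.2,0.2,0.2,0.2,0.2,0.2]'

```text
time_s: 25.7
eef_pos: [0.459, -0.0339, 0.0391]
eef_rot: [0.0, -0.057, 0.998, -0.0]
wrist_force: [-1.0, 0.2, 3.7]
opening: 0.262
grasp_force: 58.9
```

Call:
play_rows --xyz '[[0,0,-3],[0,0,-7],[-0.5,0,-12],[-1,0,-17],[-2,0,-22],[-3,0,-27],[-4.5,0,-32],[-6,0,-36],[-7.5,0,-40],[-7.5,0,-42]]' --rot '[[0,0,0],[0,0,0],[0,0,0],[0,0,0],[0,0,0],[0,0,0],[0,0,0],[0,0,0],[0,0,0],[0,0,0]]' --grip '[0.2,0.2,0.2,0.2,0.2,0.2,0.2,0.2,0.2,0.2]'

```text
time_s: 26.95
eef_pos: [0.469, -0.0328, 0.0816]
eef_rot: [0.003, -0.056, 0.998, 0.0]
wrist_force: [16.9, -0.5, -31.9]
opening: 0.249
grasp_force: 59.9
```

Call:
play_rows --xyz '[[0.5,0,1],[1,0,1.5],[1,0,1.5],[1,0,1.5],[1,0,1.5],[1,0,-10],[1,0,-40],[1,0,-80],[30,0,-110],[70,0,-120]]' --rot '[[0,0,0],[0,0,0],[0,0,0],[0,0,0],[0,0,0],[0,0,0],[0,0,0],[0,0,0],[0,0,0],[0,0,0]]' --grip '[0.2,0.2,0.4,0.6,0.6,0.6,0.6,0.6,0.6,0.6]'

```text
time_s: 28.2
eef_pos: [0.3974, -0.0414, 0.2037]
eef_rot: [0.002, -0.057, 0.998, -0.001]
wrist_force: [-0.7, -0.2, 0.5]
opening: 0.599
grasp_force: 0.0
```

```bash
python3 -c "
from h import *
s=shot('scene');t=shot('top')
for n,c,b in(('s',s,(350,205,378,240)),('t',t,(298,238,325,260))):
  g=cv2.cvtColor(c['color'],cv2.COLOR_RGB2GRAY)[b[1]:b[3],b[0]:b[2]];k,l,S,C=cv2.connectedComponentsWithStats(cv2.inRange(g,0,55 if n=='s' else 70))
  print(n,[(S[i].tolist(),(C[i]+b[:2]).round(1)) for i in range(1,k) if S[i,4]>25])
a=cv2.resize(s['color'][145:275,255:415,::-1],None,fx=4.5,fy=4.5,interpolation=cv2.INTER_CUBIC);cv2.imwrite('pics/v7.png',a)"
```

```text
s [([9, 7, 10, 11, 82], array([363.2, 217.3])), ([0, 22, 12, 7, 26], array([353.7, 230.7]))]
t [([7, 6, 11, 11, 56], array([310.5, 248.2]))]
```

View pics/v7.png

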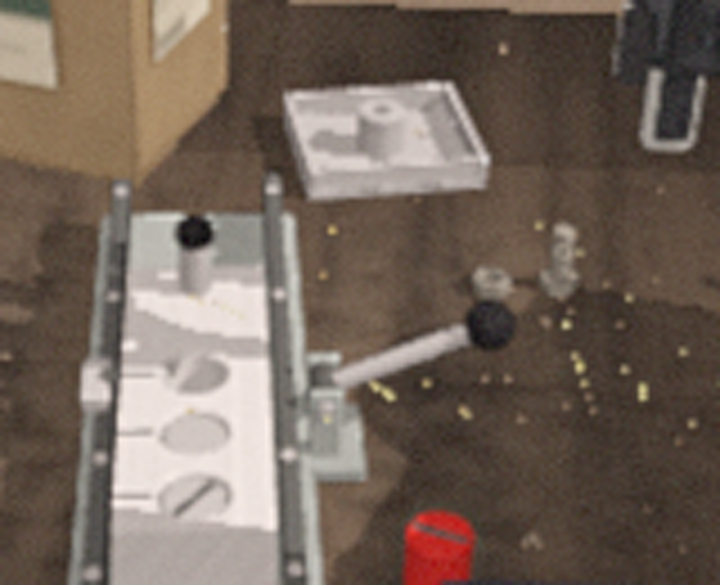

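The lever ball is back at its starting pixel, (363.2,217.3) against (363.1,217.1). The plug is upright in the tray, the other two plugs are seated, and the bolt and nut are still standing where they were. Handing in.

```bash
python3 -c "
from bench import ctrl
print(ctrl.hand_in())"
```

```text
the job is handed in; nothing more can be done
None
```

I handed the job in at about 28 s: the bored plug was ejected at its mark (aligned to within about 1 mm) and stands upright in the tray, the lever is fully up again, and the other two plugs are still seated.

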